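# Fold back the bifold dust cover over the ring

### The arm

A 6-joint arm with a two-finger parallel gripper is mounted at the origin on the work surface; the furniture and walls round the work are solid. World frame = base frame: x ahead of the robot, y to its left, z up, the work surface at z = 0. Lengths are in mm, angles in rad, forces in N, time in s.
With the tool pointing down it reaches from about 350 to 725 mm from the base axis. Payload 4.3 kg.
Tool frame: the origin (TCP) lies at the very end of the fingers, on their centre line; the grasp point (between the pads) lies 19 mm behind it; z points along the fingers, y is the line along which they close (so a half turn about z gives the same grasp; the last joint's range is limited). The gripper opens to 85 mm and grips with 20 to 120 N. Pads are 22 mm wide; open, the fingers measure 114 mm over their backs; the gripper's body (76 mm by 85 mm) begins 54 mm behind the grasp point. The pads swing forward as they close: fully open they stand 13 mm farther back than shut.
Start: joints at [1.031, 0.377, 0.081, 1.274, 0, 1.46], TCP at [239.608, 522.738, 231.329] pointing down, gripper open.
Joint ranges: [-2.72, 2.72], [-0.84, 1.66], [-1.02, 1.22], [-1.77, 2.12], [-1.37, 1.28], [-3.14, 3.14]. Speed limits (rad/s): [2.57, 2.57, 3.14, 3.14, 3.14, 3.14].

### API

Orientations are given as a unit quaternion [w, x, y, z].
In Python, from bench import ctrl gives the robot as it stands. The module is installed in compiled form; this text tells all that it offers.
- The arm moves only by the tool carry_out, never from a script. Its argument "deltas" is text: rows parted by semicolons, each of 5 numbers parted by spaces: the gripper command: -1 is fully open, 1 is shut, values between are in proportion, then the shift along the tool's x, y, z in units of 250 mm (1.0 is 250 mm), then the turn about the tool's z in units of 180 degrees (1.0 is 180 degrees). In form: claw dx dy dz roll; .... A call has 1 to 5 rows; each row shifts and turns the commanded pose from where the row before left it, along the tool's axes as they then stand; what a row does not reach is not made up. A row lasts 1/10 s, in which the tool goes at most 50 mm and 8.59 degrees, less where a joint would pass 70% of its speed; a pose out of reach is approached as far as the arm can. A call with a number of a shift or a turn outside -1 to 1 is refused whole. A call with a gripper value outside its range is refused whole. The fingers move at their own pace and stop on an object; "newtons" is the grip in N (left out, the last holds). Time passes only in rows, so rows that do not move let the fingers close. It gives the time, the measured TCP pose, the force, the opening and the grip force at its end, in the units of the state.
- ctrl.get_obs(): the state, without advancing time (a new reading comes with each control period).
- ctrl.camera(name): name is "scene" or "side" or "wrist"; returns a dict with "pixels" (420x560x3 uint8, blue, green, red), "depth" (420x560 float32, mm along the optical axis (not along the pixel's ray), 0 where there is no reading), "mtx" (3x3 intrinsics, pixels), "dist_coeffs" ([k1, k2, p1, p2, k3] as OpenCV has them; the pictures are not rectified), "world_from_camera" (4x4, takes a point from camera to world coordinates); the wrist camera has in their place "tool_from_camera" (4x4, takes a point from camera to tool coordinates, whose origin is the TCP and whose axes are the flange's). Camera axes: x right, y up, looking along -z (the intrinsics and any distortion apply to the point x, -y, -z); pixel columns grow to the right and rows downward; lengths in mm; the calibration is good to about 2 mm. A picture is of the moment at which its call begins: read the wrist's pose just before it.
- ctrl.sign_off(): hands the job in; it is judged then, once.
Trained networks look in a picture, given as the dict that the camera call returned (one of the last four; its "shot" number tells which), for a name from the list of things; names that differ only in an ending like _2 or _b are one class to them, and where a whole thing is asked for, a point or a joint stands for the part that bears it (a point fixed in the world has none). Each returns a list of dicts, best first, with "p" (0 to 1); they miss things now and then, are a little off and sometimes report something else, mostly with a low value. They report only what shows in the picture. A call takes as long as a camera call.
- ctrl.boxes_of(picture, label): "pixel" ([column, row] in pixels, amid what is visible of it).
The state is a dict: "time": time; "qpos": joint angles; "joint_vel": joint speeds; "joint_torque": joint torques, N m; "eef_pos": TCP position; "orientation": TCP orientation; "force": force on the tool from outside, world axes, zero at the start; "wrist_torque": the same for the moment, N m; "width": opening from 0.0 (shut) to 1.0 (fully open); "gripper_force": force on a finger pad.
Only numpy, scipy, OpenCV 4.12 (cv2) and the standard library are available. Lean on these libraries where they do the work, as an engineer would, in place of code of your own. Each camera call takes 0.05 s, during which the arm holds its last target. There are 200 camera calls.

### The job

The two-bay parts box on the desk has a clear bifold dust cover over each bay. Uncover the bay that holds the square aluminium spacer ring: push the cover's front rod towards the hinge at the far side until its two panels stand up folded flat against each other, then let go. Leave the other bay's cover as it is and do not knock the ring about.

Things in the scene. Friction and masses are not known exactly. Their poses are not given: they have to be found in the camera images.
- dust_box: Grey open box fixed to the desk, 114 (x) x 175 (y) mm, walls 45 mm high (rails on the walls along x: 48.5 mm). Origin: centre of its underside; x points from its front to its hinge side, z up. A middle wall parts a left bay (centre y +42.5 mm) from a right bay (y -42.5 mm), each 80 mm wide, each under a bifold cover of two clear 48 x 74 x 4 mm panels edged with aluminium.
- left_cover (a joint): Left bay's cover: angle a (rad) of its rear panel, hinged to the box at x +50, z 51 mm; the front panel slopes down from the ridge at the same angle to an aluminium rod along y, 10 mm thick, 74 mm long, guided along x. 0: both flat over the bay; 1.55 (stop): both upright and folded together. Starts at 0.3 to 0.6. Rod's front face: x = 45 - 96 cos a - 5 sin a, axis z = 51 + 5 cos a (mm, box frame).
- right_cover (a joint): The same for the right bay's cover. Pushing the rod level towards +x of the box raises the ridge (z = 51 + 48 sin a mm) and folds the cover; it takes a few newtons, and friction holds the cover wherever it is left. Folded, it stands about 52 mm above the rod, 103 mm above the desk, with the rod's front face at about x = 38 mm.
- ring_center (a point): Centre of the spacer ring: a square machined aluminium piece 44 x 44 x 14 mm with a round hole, lying loose on the floor (4 mm thick) of the left or the right bay. The other bay holds an upright L-shaped bracket, 36 x 64 x 34 mm.

How it is judged (in metres and radians):
At the end, for the whole second after the job is handed in: The cover of the bay that holds the ring is folded up past 1.4 rad (its two panels within about 20 degrees of each other), and the other bay's cover is still partly raised, between 0.2 and 0.75 rad (((y of ring_center in the frame of dust_box above 0 m and value of joint left_cover above 1.4 rad and value of joint right_cover between 0.2 and 0.75 rad) or (y of ring_center in the frame of dust_box below 0 m and value of joint right_cover above 1.4 rad and value of joint left_cover between 0.2 and 0.75 rad))); the robot touches nothing.
It fails at once if the ring is knocked about (moved more than 20 mm) (distance of ring_center from where it was at the start of the episode above 0.02 m).
It fails at once if both covers are folded (value of joint each of left_cover, right_cover above 1 rad).
It also fails if it takes over 32 s, if anything falls off the work surface, if the arm or the gripper's body presses on something with over 40 N, if the wrist force passes 120 N, or if a joint passes its speed limit or range.

## Working session

There is one attempt and no reset: what is moved stays moved. The work goes in short steps, Python scripts to look and compute and a tool call to move; the robot and the scene stay as the last step left them, time stands still between calls to the robot, and variables do not carry over. Pictures are saved under pics/ and viewed, at most 10 in all, crops included, and the job is handed in when it is done.

Besides the shell and the picture viewer there is one more tool, called after ">>>" by a JSON object that holds its "fn" and its "kwargs", one argument or row to a line. carry_out: Moves the arm, as the interface text tells. Its arguments: {"type":"object","properties":{"deltas":{"type":"string"},"newtons":{"type":"number"}},"required":["deltas"]}

```bash
mkdir -p pics
cat > h.py <<'E'
import numpy as np, cv2
from bench import ctrl
def world(p,u,v,d=None):
    K=np.array(p["mtx"],float); D=np.array(p["dist_coeffs"],float)
    x,y=cv2.undistortPoints(np.array([[[u,v]]],float),K,D)[0,0]
    if d is None: d=float(p["depth"][int(round(v)),int(round(u))])
    T=np.array(p["world_from_camera"])
    return (T@[x*d,-y*d,-d,1])[:3]
E
python3 - <<'E'
from h import *
o=ctrl.get_obs(); print({k:np.round(v,3) for k,v in o.items()})
for n in ["scene","side"]:
    p=ctrl.camera(n); cv2.imwrite(f"pics/{n}0.png",p["pixels"])
    print(n,np.round(p["world_from_camera"],2).tolist(),p["mtx"],p["dist_coeffs"])
    for l in ["dust_box","left_cover","right_cover","ring_center"]:
        for b in ctrl.boxes_of(p,l)[:3]:
            print(l,b["pixel"],b["p"],np.round(world(p,*b["pixel"])))
E
```

```text
{'time': np.float64(0.0), 'qpos': array([ 1.031,  0.378,  0.08 ,  1.274, -0.   ,  1.46 ]), 'joint_vel': array([ 0.001, -0.001,  0.   , -0.001,  0.001,  0.001]), 'joint_torque': array([-2.0000e-03, -4.6360e+01,  2.6988e+01,  2.1000e-02, -1.0000e-03,
       -0.0000e+00]), 'eef_pos': array([239.239, 522.125, 230.361]), 'orientation': array([-0.   ,  0.213,  0.977, -0.001]), 'force': array([ 0.093, -0.033, -0.332]), 'wrist_torque': array([ 0.037,  0.044, -0.045]), 'gripper_force': np.float64(0.0), 'width': np.float64(1.0)}
scene [[0.65, 0.48, -0.59, -48.83], [-0.76, 0.42, -0.5, -23.36], [0.01, 0.77, 0.64, 617.76], [0.0, 0.0, 0.0, 1.0]] [[493.06051508   0.         279.93978724]
 [  0.         493.06051508 214.67809048]
 [  0.           0.           1.        ]] [0.002846 0.       0.       0.       0.      ]
left_cover [249.2, 246.5] 0.89 [367. 393.  65.]
right_cover [297.6, 237.9] 0.63 [435. 346.  65.]
ring_center [299.9, 262.7] 0.51 [433. 337.  15.]
side [[0.81, -0.28, 0.51, 882.23], [0.59, 0.43, -0.69, -182.88], [-0.02, 0.86, 0.51, 510.53], [0.0, 0.0, 0.0, 1.0]] [[391.45452      0.         278.35719331]
 [  0.         391.45452    213.49425906]
 [  0.           0.           1.        ]] [-0.07609008  0.          0.          0.          0.        ]
dust_box [265.2, 242.3] 0.94 [435. 367.  16.]
left_cover [256.4, 210.8] 0.61 [392. 395.  68.]
right_cover [266.0, 228.8] 0.64 [455. 348.  69.]
right_cover [266.5, 243.0] 0.4 [440. 366.  17.]
ring_center [267.0, 243.0] 0.49 [441. 366.  17.]
```

Run:
```python
import cv2
a=cv2.imread("pics/scene0.png")[130:350,150:420]; cv2.imwrite("pics/sc.png",cv2.resize(a,None,fx=2.7,fy=2.7,interpolation=cv2.INTER_CUBIC))
a=cv2.imread("pics/side0.png")[130:330,160:400]; cv2.imwrite("pics/si.png",cv2.resize(a,None,fx=3,fy=3,interpolation=cv2.INTER_CUBIC))
```

```text
(no output)
```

View pics/sc.png

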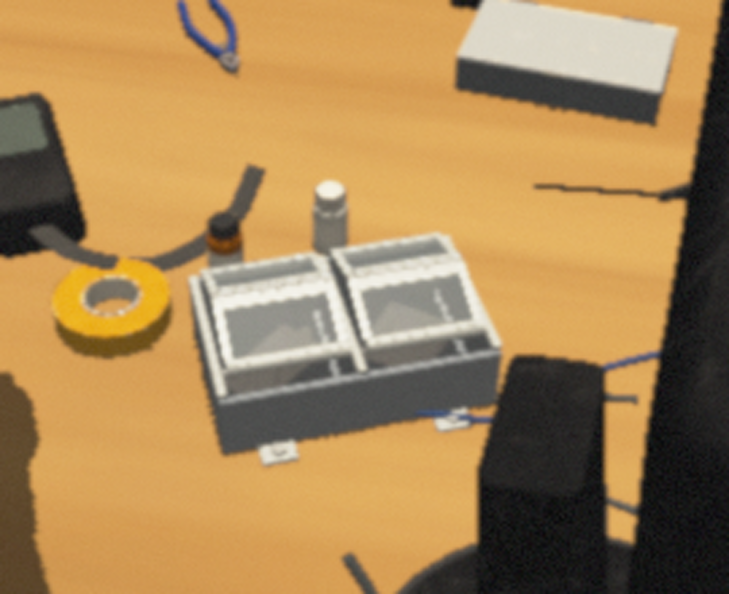

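View pics/si.png

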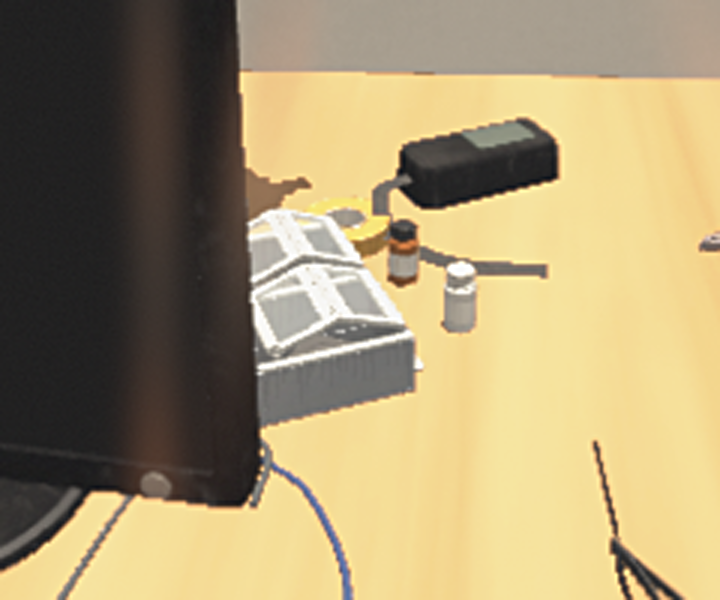

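The scene crop shows the two-bay box, with the rods facing the robot and the ridges behind them; what is in each bay is unclear. I'll work out the box pose and try the wrist camera.

```bash
cat >> h.py <<'E'
def onplane(p,u,v,z):
    a=world(p,u,v,1.); c=np.array(p["world_from_camera"])[:3,3]
    return c+(a-c)*(z-c[2])/(a[2]-c[2])
def wr():
    from scipy.spatial.transform import Rotation as R
    o=ctrl.get_obs(); p=ctrl.camera("wrist"); q=o["orientation"]
    T=np.eye(4); T[:3,:3]=R.from_quat([q[1],q[2],q[3],q[0]]).as_matrix(); T[:3,3]=o["eef_pos"]
    p["world_from_camera"]=T@np.array(p["tool_from_camera"]); return p
E
python3 - <<'E'
from h import *
p=ctrl.camera("scene")
for n,u,v,z in [("FL",225,398,48.5),("FR",497,350,48.5),("RL",195,275,48.5),("RR",450,237,48.5),("LrodL",228,367,56),("LrodR",350,350,56),("RrodL",362,343,56),("RrodR",480,322,56)]:
    print(n,np.round(onplane(p,150+u/2.7,130+v/2.7,z),1))
p=wr(); cv2.imwrite("pics/w0.png",p["pixels"]); print(np.round(p["tool_from_camera"],2).tolist(),p["mtx"])
for l in ["dust_box","left_cover","right_cover","ring_center"]:
    for b in ctrl.boxes_of(p,l)[:3]: print(l,b["pixel"],b["p"],np.round(world(p,*b["pixel"])))
E
```

```text
FL [312.1 375.2  48.5]
FR [448.8 279.7  48.5]
RL [375.7 465.8  48.5]
RR [514.8 366.   48.5]
LrodL [326.1 386.2  56. ]
LrodR [384.2 341.6  56. ]
RrodL [393.4 340.1  56. ]
RrodR [455.1 297.8  56. ]
[[-0.0, 0.97, 0.26, 66.51], [1.0, 0.0, 0.0, 1.12], [0.0, 0.26, -0.97, -141.74], [0.0, 0.0, 0.0, 1.0]] [[344.21438728   0.         281.88065498]
 [  0.         344.21438728 212.37123207]
 [  0.           0.           1.        ]]
dust_box [231.6, 329.1] 0.75 [345. 419.  69.]
left_cover [225.9, 346.8] 0.84 [362. 403.  67.]
ring_center [232.1, 329.2] 0.35 [345. 420.  69.]
```

View pics/w0.png

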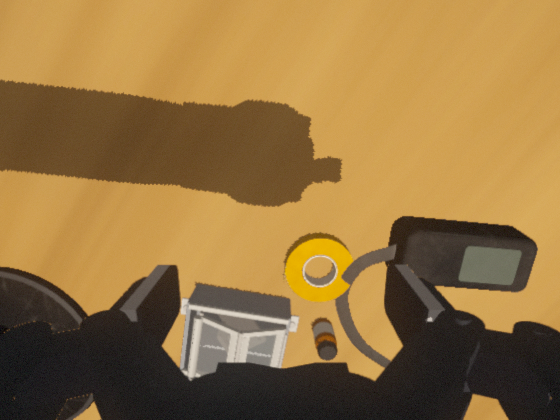

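Box is at about (413, 372) with yaw about 55°. I'll move above it for a look.

>>> {"fn": "carry_out", "kwargs": {
  "deltas": "-1 -0.184 -0.032 0.024 0; -1 -0.184 -0.032 0.024 0; -1 -0.184 -0.032 0.024 0; -1 -0.184 -0.032 0.024 0; -1 -0.184 -0.032 0.024 0"
}}

```text
time: 1.3
eef_pos: [433.4, 389.4, 201.3]
orientation: [0.0, 0.213, 0.977, 0.0]
force: [0.1, 0.2, 0.6]
width: 1.001
gripper_force: 0.0
```

>>> {"fn": "carry_out", "kwargs": {
  "deltas": "-1 0 0 0 -0.045; -1 0 0 0 -0.045; -1 0 0 0 -0.045; -1 0 0 0 -0.045; -1 0 0 0 -0.045"
}}

```text
time: 1.8
eef_pos: [432.1, 390.4, 201.3]
orientation: [-0.0, -0.141, 0.99, 0.0]
force: [0.1, -0.8, 0.1]
width: 1.0
gripper_force: 0.0
```

>>> {"fn": "carry_out", "kwargs": {
  "deltas": "-1 0 0 0 -0.045; -1 0 0 0 -0.045; -1 0 0 0 -0.045; -1 0 0 0 -0.045; -1 0 0 0 -0.037"
}}

```text
time: 2.3
eef_pos: [432.0, 390.6, 201.4]
orientation: [0.0, -0.464, 0.886, 0.0]
force: [-0.5, 0.5, -0.3]
width: 1.004
gripper_force: 0.0
```

Run:
```python
from h import *
o=ctrl.get_obs(); print(o["time"],o["eef_pos"],o["orientation"],o["qpos"])
p=wr(); cv2.imwrite("pics/w1.png",p["pixels"])
for l in ["dust_box","left_cover","right_cover","ring_center"]:
    for b in ctrl.boxes_of(p,l)[:3]: print(l,b["pixel"],b["p"],np.round(world(p,*b["pixel"])))
np.savez("w1.npz",**{k:p[k] for k in ["pixels","depth","mtx","dist_coeffs","world_from_camera"]})
```

```text
2.3 [432.03948045 390.56343538 201.36122693] [ 7.44208692e-05 -4.63555379e-01  8.86067945e-01  3.82958622e-05] [ 6.26089113e-01  4.01188955e-01  3.90165068e-02  1.20846558e+00
  5.44262332e-05 -3.37917969e-01]
dust_box [290.7, 163.2] 0.76 [409. 371.  47.]
left_cover [342.1, 173.5] 0.86 [379. 399.  70.]
right_cover [238.6, 172.0] 0.58 [446. 351.  68.]
ring_center [294.7, 162.9] 0.34 [408. 379.   2.]
```

View pics/w1.png

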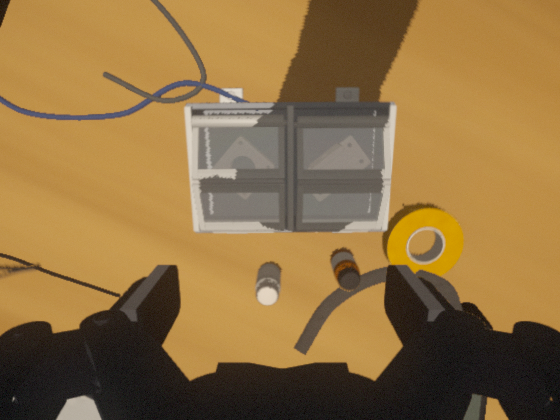

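The wrist view shows the box from above with its front edge at row about 105. Image left (x≈240) is the right bay, and image right (x≈345) is the left bay. I'll enlarge it to identify the contents.

Run:
```python
from h import *
p=dict(np.load("w1.npz"))
a=p["pixels"][95:245,175:405]
l=cv2.cvtColor(a,cv2.COLOR_BGR2GRAY); l=cv2.createCLAHE(4,(4,4)).apply(l)
cv2.imwrite("pics/w1c.png",cv2.resize(l,None,fx=3.4,fy=3.4,interpolation=cv2.INTER_CUBIC))
for n,u,v,z in [("FL",396,103,48.5),("FR",186,105,48.5),("RR",194,232,48.5),("RL",387,232,48.5),("mid front",290,105,45),("midrear",292,230,45)]: print(n,np.round(onplane(p,u,v,z),1))
c=np.array([412,371.]); th=np.deg2rad(55); ex=np.array([np.cos(th),np.sin(th)]); ey=np.array([-ex[1],ex[0]])
for u in [240,345]:
  for v in range(100,236,6):
    w=world(p,u,v); d=w[:2]-c; print(u,v,np.round([d@ex,d@ey,w[2]]).tolist(),end=" ")
  print()
```

```text
FL [309.9 379.9  48.5]
FR [452.4 282.8  48.5]
RR [515.5 372.6  48.5]
RL [372.5 472.1  48.5]
mid front [382.3 331.6  45. ]
midrear [442.4 422.5  45. ]
240 100 [-55.0, -44.0, 6.0] 240 106 [-48.0, -40.0, 45.0] 240 112 [-44.0, -45.0, 2.0] 240 118 [-39.0, -38.0, 60.0] 240 124 [-34.0, -38.0, 59.0] 240 130 [-29.0, -39.0, 56.0] 240 136 [-25.0, -39.0, 58.0] 240 142 [-20.0, -39.0, 60.0] 240 148 [-15.0, -39.0, 61.0] 240 154 [-11.0, -39.0, 63.0] 240 160 [-6.0, -39.0, 65.0] 240 166 [-1.0, -38.0, 67.0] 240 172 [3.0, -38.0, 69.0] 240 178 [8.0, -38.0, 70.0] 240 184 [13.0, -38.0, 70.0] 240 190 [18.0, -39.0, 68.0] 240 196 [24.0, -39.0, 65.0] 240 202 [29.0, -40.0, 64.0] 240 208 [35.0, -40.0, 62.0] 240 214 [41.0, -41.0, 58.0] 240 220 [47.0, -41.0, 57.0] 240 226 [53.0, -41.0, 56.0] 240 232 [61.0, -42.0, 48.0] 
345 100 [-56.0, 55.0, 2.0] 345 106 [-49.0, 48.0, 44.0] 345 112 [-45.0, 55.0, 3.0] 345 118 [-39.0, 46.0, 58.0] 345 124 [-34.0, 46.0, 59.0] 345 130 [-30.0, 46.0, 56.0] 345 136 [-25.0, 46.0, 57.0] 345 142 [-20.0, 46.0, 59.0] 345 148 [-16.0, 46.0, 62.0] 345 154 [-11.0, 46.0, 65.0] 345 160 [-6.0, 46.0, 66.0] 345 166 [-2.0, 46.0, 67.0] 345 172 [3.0, 46.0, 69.0] 345 178 [7.0, 46.0, 71.0] 345 184 [12.0, 46.0, 72.0] 345 190 [17.0, 46.0, 70.0] 345 196 [23.0, 47.0, 67.0] 345 202 [28.0, 47.0, 67.0] 345 208 [34.0, 48.0, 64.0] 345 214 [40.0, 49.0, 61.0] 345 220 [46.0, 50.0, 58.0] 345 226 [52.0, 50.0, 56.0] 345 232 [61.0, 53.0, 47.0]
```

View pics/w1c.png

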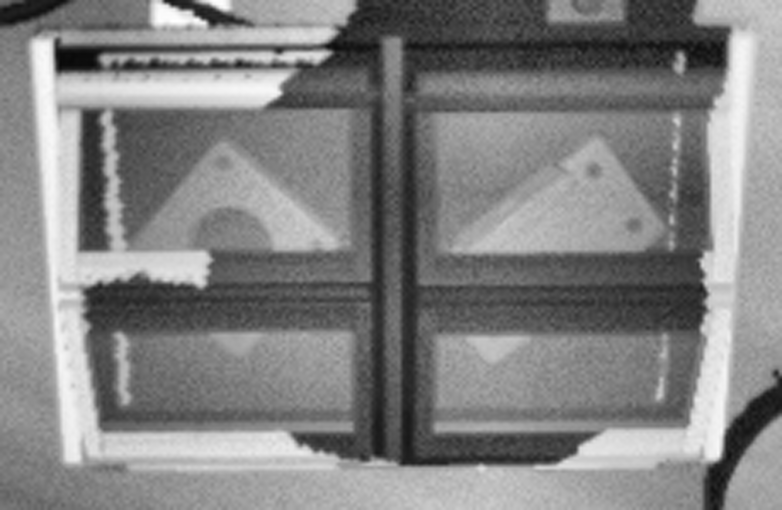

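The right bay (image left) holds the square plate with the big round hole, which is the ring. The bracket is in the left bay. I'll close the gripper and go to the front of the right cover's rod.

>>> {"fn": "carry_out", "kwargs": {
  "deltas": "1 0.14 -0.048 0.04 0; 1 0.14 -0.048 0.04 0; 1 0.14 -0.048 0.04 0; 1 0 0 0.16 0; 1 0 0 0.16 0",
  "newtons": 20
}}

```text
time: 3.05
eef_pos: [402.3, 283.6, 91.7]
orientation: [0.002, -0.46, 0.888, 0.0]
force: [0.1, 0.7, -0.0]
width: 0.145
gripper_force: 0.0
```

>>> {"fn": "carry_out", "kwargs": {
  "deltas": "1 0 0 0.04 0; 1 0 0 0 0; 1 0 0 0 0"
}}

```text
time: 3.35
eef_pos: [402.1, 284.6, 82.6]
orientation: [0.001, -0.461, 0.887, 0.0]
force: [0.2, -0.5, -0.1]
width: -0.002
gripper_force: 0.0
```

Run:
```python
from h import *
o=ctrl.get_obs(); print(o["time"],o["eef_pos"],o["orientation"],o["width"])
p=wr(); q=ctrl.camera("scene"); cv2.imwrite("pics/w2.png",np.hstack([p["pixels"][:300,100:460],q["pixels"][120:420,150:500]]))
```

```text
3.35 [402.13877479 284.62228745  82.64320533] [ 8.85357410e-04 -4.61177176e-01  8.87307628e-01  3.80985665e-05] -0.0019060427223140258
```

View pics/w2.png

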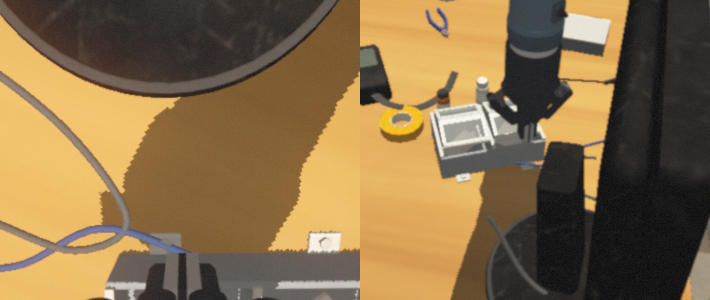

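Fingers are shut in front of the right bay, with the tip at crop column about 182 and the box's right end at about 110. Now I'll lower and push.

>>> {"fn": "carry_out", "kwargs": {
  "deltas": "1 0 0.012 0.06 0; 1 0 0 0.064 0; 1 -0.04 0 0 0; 1 -0.04 0 0 0; 1 -0.04 0 0 0"
}}

```text
time: 3.95
eef_pos: [416.6, 310.6, 51.1]
orientation: [-0.0, -0.461, 0.887, -0.001]
force: [-2.0, -3.7, -2.2]
width: 0.0
gripper_force: 1.6
```

>>> {"fn": "carry_out", "kwargs": {
  "deltas": "1 -0.04 0 0 0; 1 -0.04 0 0 0; 1 -0.04 0 0.004 0; 1 -0.04 0 0.004 0; 1 -0.04 0 0.004 0"
}}

```text
time: 4.45
eef_pos: [445.4, 352.2, 47.4]
orientation: [0.0, -0.461, 0.887, 0.0]
force: [-0.4, -0.3, -0.3]
width: -0.001
gripper_force: 0.6
```

Run:
```python
from h import *
o=ctrl.get_obs(); d=o["eef_pos"][:2]-[412.7,374.3]; print(o["time"],o["eef_pos"],o["force"],d@[.571,.821],d@[-.821,.571])
p=wr(); q=ctrl.camera("scene"); cv2.imwrite("pics/w3.png",np.hstack([p["pixels"][:300,100:460],q["pixels"][120:420,150:500]]))
```

```text
4.45 [445.38747911 352.19384194  47.41925837] [-0.37849514 -0.31283562 -0.25320896] 0.5153948080496397 -39.45903660143435
```

View pics/w3.png

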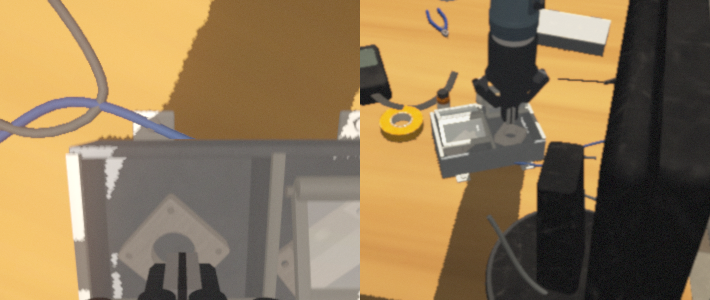

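The right bay is now open below the camera and the ring is visible at crop (175, 245). The left cover is unchanged. I'll keep pushing, more gently.

>>> {"fn": "carry_out", "kwargs": {
  "deltas": "1 -0.04 0 0 0; 1 -0.028 0 0 0; 1 -0.016 0 0 0; 1 -0.008 0 0 0; 1 0 0 0 0"
}}

```text
time: 5.05
eef_pos: [458.3, 370.4, 47.4]
orientation: [0.0, -0.461, 0.887, 0.0]
force: [0.1, -0.3, 0.4]
width: 0.002
gripper_force: 0.0
```

>>> {"fn": "carry_out", "kwargs": {
  "deltas": "1 -0.008 0 0 0; 1 0 0 0 0"
}}

```text
time: 5.25
eef_pos: [459.1, 371.6, 47.4]
orientation: [0.0, -0.461, 0.887, 0.0]
force: [-0.9, 0.1, -0.4]
width: -0.002
gripper_force: 0.1
```

>>> {"fn": "carry_out", "kwargs": {
  "deltas": "1 -0.008 0 0 0; 1 0 0 0 0"
}}

```text
time: 5.45
eef_pos: [460.2, 373.3, 47.3]
orientation: [0.0, -0.461, 0.887, 0.0]
force: [-0.5, -1.4, -0.2]
width: 0.001
gripper_force: 0.2
```

>>> {"fn": "carry_out", "kwargs": {
  "deltas": "1 -0.008 0 0 0; 1 0 0 0 0"
}}

```text
time: 5.65
eef_pos: [461.4, 375.0, 47.3]
orientation: [-0.0, -0.461, 0.887, 0.0]
force: [0.0, -0.8, -0.9]
width: -0.001
gripper_force: 0.3
```

Run:
```python
from h import *
o=ctrl.get_obs(); print(o["time"],o["eef_pos"],o["force"])
for n in ["scene","side"]:
    p=ctrl.camera(n); a=p["pixels"]; cv2.imwrite(f"pics/{n}4.png",a)
    a=a[150:300,160:360]
    cv2.imwrite(f"pics/t_{n}.png",cv2.resize(a,None,fx=2,fy=2))
cv2.imwrite("pics/c4.png",np.hstack([cv2.imread(f"pics/t_{n}.png") for n in ["scene","side"]]))
```

```text
5.65 [461.36347129 374.95271209  47.25088781] [ 0.0027717  -0.78151716 -0.865487  ]
```

View pics/c4.png

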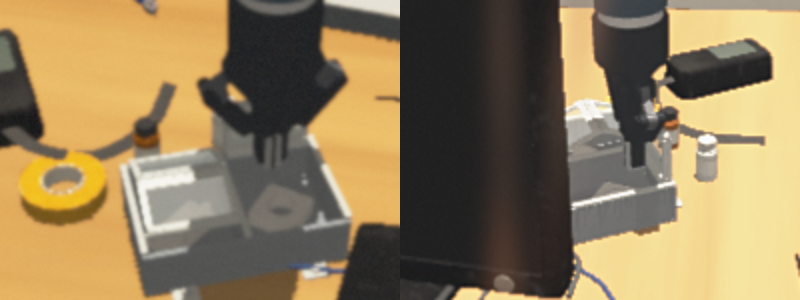

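The side view shows the right cover nearly upright (side crop, x≈655–668). The left cover is still raised as it was. I'll keep pushing until I feel the stop.

>>> {"fn": "carry_out", "kwargs": {
  "deltas": "1 -0.008 0 0 0; 1 0 0 0 0"
}}

```text
time: 5.95
eef_pos: [461.8, 375.7, 47.2]
orientation: [-0.001, -0.461, 0.887, -0.001]
force: [-2.1, -3.9, 1.9]
width: 0.001
gripper_force: 2.3
```

>>> {"fn": "carry_out", "kwargs": {
  "deltas": "1 -0.008 0 0 0; 1 0 0 0 0"
}}

```text
time: 6.15
eef_pos: [462.2, 376.2, 47.0]
orientation: [-0.002, -0.461, 0.887, -0.001]
force: [-4.1, -7.2, 4.5]
width: -0.003
gripper_force: 3.9
```

Force is rising at the stop, so I'll back off and lift away.

>>> {"fn": "carry_out", "kwargs": {
  "deltas": "1 0.02 0 0 0; 1 0.06 0 0 0; 1 0.1 0 0 0; 1 0.04 0 -0.1 0; 1 0 0 -0.2 0"
}}

```text
time: 6.65
eef_pos: [427.9, 330.5, 119.2]
orientation: [-0.005, -0.461, 0.887, 0.0]
force: [0.5, 0.3, -0.8]
width: 0.003
gripper_force: 0.0
```

>>> {"fn": "carry_out", "kwargs": {
  "deltas": "1 0 0 -0.2 0; 1 0 0 -0.2 0; 1 0.1 0 0 0; 1 0 0 0 0; 1 0 0 0 0"
}}

```text
time: 7.15
eef_pos: [417.8, 313.0, 222.2]
orientation: [0.001, -0.461, 0.887, 0.0]
force: [-0.2, -0.5, -1.4]
width: -0.0
gripper_force: 0.0
```

Run:
```python
from h import *
o=ctrl.get_obs(); print(o["time"],o["eef_pos"],o["force"])
p=wr(); q=ctrl.camera("side"); s=ctrl.camera("scene")
f=lambda a:cv2.resize(a,(400,300))
cv2.imwrite("pics/e.png",np.vstack([np.hstack([f(p["pixels"]),f(q["pixels"][150:300,200:400])]),np.hstack([f(s["pixels"][150:300,200:400]),f(s["pixels"])])]))
c=np.array([412.7,374.3]); ex=np.array([.571,.821]); ey=np.array([-.821,.571])
for n,z in [("w",p),("s",s)]:
    P=[]
    for v in range(60,400,2):
        for u in range(100,460,2):
            if z["depth"][v,u]>0: P.append(world(z,u,v))
    P=np.array(P); b=np.c_[(P[:,:2]-c)@ex,(P[:,:2]-c)@ey,P[:,2]]
    for lo,hi in [(-75,-12),(12,75)]:
        m=(b[:,1]>lo)&(b[:,1]<hi)&(abs(b[:,0])<75)&(b[:,2]>62)&(b[:,2]<115); print(n,lo,m.sum(),np.round(np.percentile(b[m],[2,50,98],axis=0),0).tolist() if m.sum() else None)
```

```text
7.15 [417.84940653 313.0343372  222.2279764 ] [-0.19957658 -0.53222479 -1.37811232]
w -75 0 None
w 12 872 [[-17.0, 13.0, 62.0], [3.0, 43.0, 67.0], [33.0, 74.0, 73.0]]
s -75 169 [[45.0, -73.0, 64.0], [47.0, -44.0, 85.0], [52.0, -15.0, 102.0]]
s 12 201 [[-20.0, 14.0, 62.0], [-1.0, 44.0, 67.0], [32.0, 74.0, 73.0]]
```

View pics/e.png

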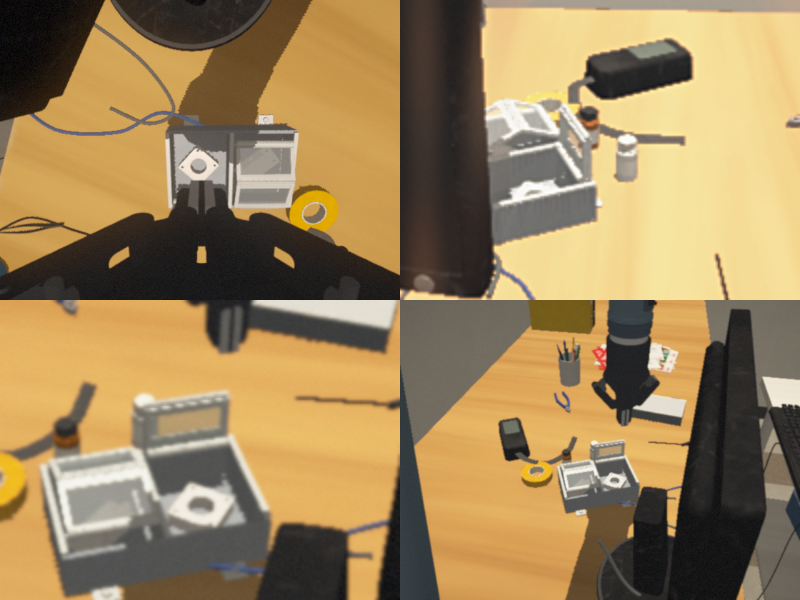

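The right cover stands upright and folded, with its top at z≈102 and its x spread only 45–52 mm. The ring lies in place under it, and the left cover is still partly raised with its ridge at about 73 mm. The arm is clear, so I'll hand it in.

```bash
python3 -c "
from bench import ctrl
print(ctrl.sign_off())"
```

```text
the job is handed in; nothing more can be done
None
```

The ring was in the right bay; I folded that bay's cover fully upright, left the other cover partly raised and the ring in place, moved the arm clear and handed the job in (no verdict was returned).

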